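# Slide the specimen carrier under the spring clip

## Robot

A 6-joint arm with a two-finger parallel gripper is mounted at the origin on a cart in front of the work surface, level with it; the furniture and walls round the work are solid. World frame = base frame: x ahead of the robot, y to its left, z up, the work surface at z = 0. Lengths are in m, angles in rad, forces in N, time in s.
With the tool pointing down it reaches from about 0.375 to 0.975 m from the base axis. Payload 3.8 kg.
Tool frame: the origin (TCP) lies between the finger pads; the fingertips stand 17 mm ahead of it and the grasp point (between the pads) lies 2 mm behind it; z points along the fingers, y is the line along which they close (so a half turn about z gives the same grasp; the last joint's range is limited). The gripper opens to 85 mm and grips with 20 to 120 N. Pads are 22 mm wide; open, the fingers measure 114 mm over their backs; the gripper's body (76 mm by 85 mm) begins 54 mm behind the grasp point. The pads swing forward as they close: fully open they stand 13 mm farther back than shut.
Start: joints at [-1.247, 0.264, 1.604, -0, 1.274, -0.037], TCP at [0.238, -0.632, 0.248] pointing down, gripper open.
Joint ranges: [-2.63, 2.63], [-0.94, 2.18], [0.31, 2.57], [-1.31, 4.45], [0, 2.66], [-2.55, 2.55]. Speed limits (rad/s): [2.57, 2.57, 3.14, 3.14, 3.14, 3.14].

## Interface

Orientations are given as a rotation vector (axis times angle).
In Python, from workcell import bot gives the robot as it stands.
- The arm moves only by the tool play_rows, never from a script. Its argument "steps" is one flat list of numbers, 4 for each row, row after row: the shift along the tool's x, y, z in m, then the turn about the tool's z in rad. A call has 1 to 10 rows; each row is the pose to reach, as a shift and turn from the pose commanded when the call began, along the tool's axes at that moment; what a row does not reach only later rows make up. A row lasts 1/8 s, in which the tool goes at most 62.5 mm and 10.7 degrees, less where a joint would pass 70% of its speed; a pose out of reach is approached as far as the arm can. A call with a gripper value outside its range is refused whole. "jaw" is the closure in counts, from 0 (fully open) to 255 (shut), set as the call begins (left out, the last holds). The fingers move at their own pace and stop on an object; "grip_force" is the grip in N (left out, the last holds). Time passes only in rows, so rows that repeat a pose let the fingers close. It gives the time, the measured TCP pose, the force, the opening and the grip force at its end, in the units of the state.
- bot.read_state(): the state, without advancing time (a new reading comes with each control period).
- bot.read_camera(name): name is "scene" or "top" or "wrist"; returns a dict with "pixels" (420x560x3 uint8, blue, green, red), "mtx" (3x3 intrinsics, pixels), "dist" ([k1, k2, p1, p2, k3] as OpenCV has them; the pictures are not rectified), "R" (3x3) and "t" (3): a world point X has camera coordinates R X + t. Camera axes: x right, y down, z forward; pixel columns grow to the right and rows downward; lengths in m; the calibration is good to about 2 mm. A picture is of the moment at which its call begins. There is no depth.
- bot.finish_job(): hands the job in; it is judged then, once.
The state is a dict: "time": time; "q": joint angles; "joint_vel": joint speeds; "joint_torque": joint torques, N m; "tool_pos": TCP position; "tcp_rot": TCP orientation; "wrist_force": force on the tool from outside, world axes, zero at the start; "torque": the same for the moment, N m; "width": opening from 0.0 (shut) to 1.0 (fully open); "grip_force": force on a finger pad.
Only numpy, scipy, OpenCV 4.12 (cv2) and the standard library are available. Lean on these libraries where they do the work, as an engineer would, in place of code of your own. Each camera call takes 0.05 s, during which the arm holds its last target. There are 200 camera calls.

## Task

Load the slide carrier into the clip fixture without gripping or lifting anything: press the long clip pad down with one fingertip and keep it down while the other fingertip pushes the flat carrier along its track, beneath the clip's jaw, until it is home against the end stop. Hold the clip open until the carrier is home, then let the clip close on the carrier and move away. Leave the lens ring, the post and the bearing beside the fixture where they are.

Things in the scene. Friction and masses are not known exactly. Their poses are not given: they have to be found in the camera images.
- fixture: Fixed clip fixture on a dark base plate 126 x 190 x 12 mm (x -60 to 66, y -115 to 75). Origin on its underside, at table height; x points roughly away from the robot, y is the direction in which the carrier is pushed, z up. All mm below are in this frame. It carries the track (far side), the spring clip's hinge (barrel radius 5, along y at x = -4, z = 30) and the clip pad (robot's side).
- track (a point): Point on the bed, on the track's centre line (x = 30, y = -20, z = 20 mm in the fixture's frame). The flat grey bed (top z = 20) runs along y; two aluminium guide rails (top z = 25) leave a track 48 wide, x = 6 to 54, from its open end at y = -109 to the end stop, an aluminium block with its face at y = 55 and top at z = 31.
- jaw (a point): Lowest line of the clip's jaw, middle (closed: x = 26, y = 29, z = 24 mm in the fixture's frame). The jaw, 30 wide (y = 14 to 44), arches from the hinge over the rail and ends in a rolled lip above the track. Its top is at z = 38 closed, about 50 when held open. Closed, the lip is 4 above the bed, so the 8 thick carrier cannot enter.
- clip (a joint): Spring clip angle, rad: 0 closed, 0.33 fully pressed on its hard stop. Pressing the pad down increases it and lifts the jaw; a spring returns it (about 3 N on the middle of the pad to start, 6 N at the stop). The carrier fits beneath the jaw above 0.14, with good room above 0.20; clamped on the carrier the clip rests near 0.13.
- pad (a point): Centre of the clip pad's top: a smooth steel plate 42 wide, 160 long (x = -56 to -14, y = -112 to 48 mm). Released, it slopes up towards the robot, this point at z = 35. Fully pressed it is level, top z = 22.5, only 2.5 above the bed, so with the tool straight down the other fingertip is then at the right height to push the carrier. A fingertip may slide along it while pressing.
- carrier: Loose flat slide carrier: aluminium plate 44 (x) x 60 (y) x 8 (z) mm, a frosted pale slide let into its top, 60 g, lying on the bed between the rails. Origin at the centre of its underside, y axis along the track towards the stop. It starts with its front edge short of the jaw, 47 to 67 mm from home; the track behind it is free (at least 35 mm).
- home (a point): Where the carrier's origin is when it is home: x = +30, y = +25, z = 20 mm in the fixture's frame (front edge on the end stop). Moves with the fixture.
- lens_ring: Black lens ring 31 mm across, 9 mm high, on the table beyond the open end of the track; leave alone. Origin at the centre of its underside.
- post: Steel post 13 mm in diameter, 38 mm tall, standing on the table past the stop end; leave alone. Origin at the centre of its underside.
- bearing: Ball bearing 22 mm across, 7 mm high, on the table past the stop end; leave alone. Origin at the centre of its underside.

How it is judged:
On the way, in this order (a step that is already met when the one before it is completed fails the run):
1. a fingertip holds the clip open while the carrier is still short of the jaw (value of joint clip above 0.15 rad and contact force between the fingers and fixture above 0.5 N and y of carrier in the frame of fixture below -0.015 m), for 0.1 s.
2. the carrier is home while a fingertip still holds the clip open (value of joint clip above 0.15 rad and contact force between the fingers and fixture above 0.5 N and y of carrier in the frame of fixture above 0.021 m), for 0.1 s.
At the end, for the whole second after the job is handed in: The carrier lies flat on the bed at rest, its front edge within 4 mm of the end stop, square in its track (within 0.1 rad), and the released clip presses on it (clip at 0.08 to 0.19 rad) (y of carrier in the frame of fixture above 0.021 m and distance between carrier and home below 0.0055 m and angle between the y axis of carrier and the y axis of fixture, either way round below 0.1 rad and angle between carrier's own z axis and vertical below 0.05 rad and value of joint clip between 0.08 and 0.19 rad and contact force between carrier and fixture above 1.5 N and linear speed of carrier below 0.01 m/s); the robot touches nothing.
It fails at once if the carrier is lifted off the bed (over 6 mm) or tipped (over 0.2 rad) (z of carrier in the frame of fixture above 0.026 m or angle between carrier's own z axis and vertical above 0.2 rad).
It fails at once if the lens ring, post or bearing is moved more than 15 mm (distance of any of lens_ring, post, bearing from where it was at the start of the episode above 0.015 m).
It also fails if it takes over 43 s, if anything falls off the work surface, if the arm or the gripper's body presses on something with over 40 N, if the wrist force passes 120 N, or if a joint passes its speed limit or range.

## Working session

There is one attempt and no reset: what is moved stays moved. The work goes in short steps, Python scripts to look and compute and a tool call to move; the robot and the scene stay as the last step left them, time stands still between calls to the robot, and variables do not carry over. Pictures are saved under pics/ and viewed, at most 10 in all, crops included, and the job is handed in when it is done.

Besides the shell and the picture viewer there is one more tool, called after "Call:" as name(argument=value, ...), one argument or row to a line, values as JSON. play_rows: Moves the arm, as the interface text tells. Its arguments: {"type":"object","properties":{"steps":{"type":"array"},"jaw":{"type":"number"},"grip_force":{"type":"number"}},"required":["steps"]}

```bash
mkdir -p pics; ls; python3 - <<'E'
from workcell import bot
import cv2
s=bot.read_state()
for k,v in s.items(): print(k,v)
for n in("top","scene"):
    c=bot.read_camera(n); cv2.imwrite(f"pics/{n}0.png",c["pixels"])
    print(n,c["mtx"],c["dist"],c["R"],c["t"])
E
```

```text
pics
time 0.0
q [-1.24693135e+00  2.64743168e-01  1.60537281e+00 -2.40693936e-05
  1.27369514e+00 -3.69133843e-02]
joint_vel [-0.00101419  0.00020787 -0.00052875 -0.00101617 -0.0013109   0.00086719]
joint_torque [-9.40547216e-04 -5.15110803e+01 -3.67314184e+01 -2.06118693e-05
  1.28221544e-02  9.92074604e-06]
tool_pos [ 0.23803939 -0.6308961   0.24696935]
tcp_rot [-3.08845815e+00 -5.63258409e-01  5.33660732e-04]
wrist_force [-0.32391417 -0.4496966  -1.05320548]
torque [-0.02599052 -0.00222473  0.03118584]
grip_force 0.0
width 0.9988953493532023
top [[480.28562378   0.         280.25356894]
 [  0.         480.28562378 208.33914042]
 [  0.           0.           1.        ]] [-0.0488765  0.         0.         0.         0.       ] [[ 1.90020747e-02 -9.99816072e-01  2.59673316e-03]
 [-9.85654267e-01 -1.91684347e-02 -1.67684936e-01]
 [ 1.67703870e-01  6.26880570e-04 -9.85837217e-01]] [-0.09646289  0.48749984  0.84423328]
scene [[527.03386146   0.         275.62751936]
 [  0.         527.03386146 207.96873934]
 [  0.           0.           1.        ]] [-0.05359312  0.          0.          0.          0.        ] [[ 0.54548683 -0.83787848 -0.02009391]
 [-0.45528191 -0.27610413 -0.84645431]
 [ 0.70367784  0.47087807 -0.53208208]] [-0.35131967  0.25545112  0.76955603]
```

View pics/top0.png

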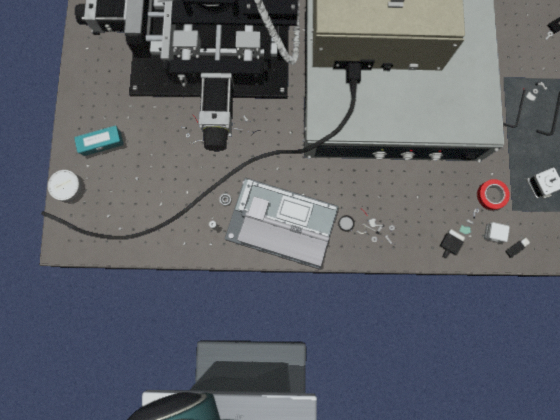

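View pics/scene0.png

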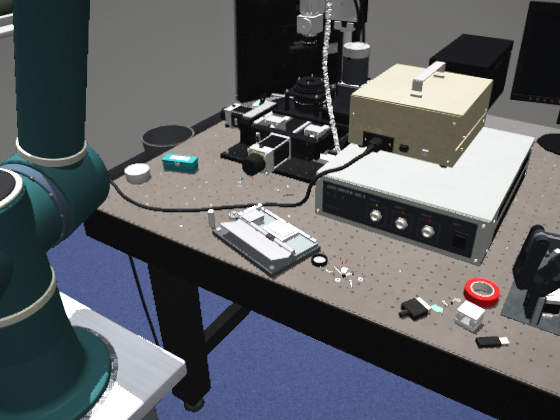

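The top view shows the fixture at about (285,222), with the jaw end at the left (~258,208), the lens ring at (346,223), the post at (212,225) and the bearing at (225,199). The scene view confirms this. I'll zoom in for the corners.

```bash
python3 - <<'E'
import cv2
i=cv2.imread("pics/top0.png")[165:285,200:360]
cv2.imwrite("pics/topc.png",cv2.resize(i,None,fx=5,fy=5,interpolation=cv2.INTER_CUBIC))
E
```

```text
(no output)
```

View pics/topc.png

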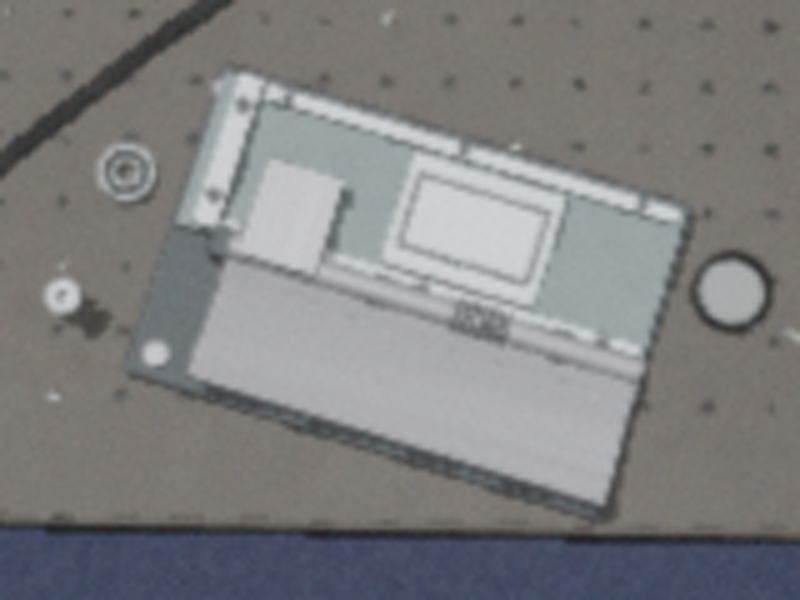

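The crop shows the base corners at (130,372), (605,518), (690,205) and (228,68), and the carrier corners at (412,152), (567,197), (535,305) and (383,262). Next I cast these onto their planes.

```bash
cat > h.py <<'E'
import numpy as np, cv2
def cast(c,px,z):
    p=cv2.undistortPoints(np.array(px,float).reshape(-1,1,2),c["mtx"],c["dist"]).reshape(-1,2)
    R,t=np.array(c["R"]),np.array(c["t"]); o=-R.T@t
    d=np.c_[p,np.ones(len(p))]@R
    return o+d*((z-o[2])/d[:,2])[:,None]
def rigid(A,B): # B = Rot A + T
    a,b=A-A.mean(0),B-B.mean(0); th=np.arctan2((a[:,0]*b[:,1]-a[:,1]*b[:,0]).sum(),(a*b).sum())
    M=np.array([[np.cos(th),-np.sin(th)],[np.sin(th),np.cos(th)]]); return th,M,B.mean(0)-M@A.mean(0)
E
python3 - <<'E'
from h import *
from workcell import bot
c=bot.read_camera("top")
f=lambda L:[(x/5+200-.4,y/5+165-.4) for x,y in L]
B=cast(c,f([(130,372),(605,518),(690,205),(228,68)]),.012)[:,:2]
A=np.array([(-.06,.075),(-.06,-.115),(.066,-.115),(.066,.075)])
th,M,T=rigid(A,B); print("th",th,"T",T); print((A@M.T+T-B)*1000)
C=cast(c,f([(412,152),(567,197),(535,305),(383,262)]),.028)[:,:2]
print("carrier fix",((C-T)@M)*1000,((C.mean(0)-T)@M)*1000)
s=cast(c,f([(245,222)]),.031)[:,:2]
for n,p,z in(("ring",(731,291),.009),("post",(62,296),.038),("bear",(126,172),.007)):
    w=cast(c,f([p]),z)[0,:2]; print(n,w,(w-T)@M*1000)
for n,p,z in (("stop inner corner top",(262,98),.031),("rail end far",(688,212),.025),("pad corner",(190,372),.040),("padR",(605,505),.040)):
    w=cast(c,f([p]),z)[0,:2]; print(n,(w-T)@M*1000)
E
```

```text
th -0.2738045268527479 T [ 0.4698634  -0.07106748]
[[-1.21368006  2.46841341]
 [-1.27496643 -0.97555414]
 [ 0.62930697 -3.19787198]
 [ 1.85933951  1.70501271]]
carrier fix [[ 50.49533595  -5.34455208]
 [ 50.83692472 -65.95615685]
 [  8.15576283 -65.89134666]
 [  7.2977031   -7.03617336]] [ 29.19643165 -36.05705724]
ring [ 0.46925041 -0.21240783] [  37.62773062 -136.24104411]
post [0.45849926 0.0380671 ] [-40.45039166 101.99640305]
bear [0.51123959 0.01992374] [15.23120978 98.78968194]
stop inner corner top [53.43750165 54.51335159]
rail end far [  59.07999814 -111.20796965]
pad corner [-53.72391662  48.10411501]
padR [ -56.41770302 -110.47129462]
```

The fit is good to about 3 mm: yaw −0.274, carrier y ≈ −36, and the cross-checks match. I'll move to a hover with tool x along fixture +y, midpoint at fixture (−2.5, −83).

Call:
play_rows(
  steps=[0.045,-0.047,0.01,-0.117,0.09,-0.094,0.02,-0.234,0.136,-0.141,0.035,-0.351,0.182,-0.188,0.05,-0.468,0.227,-0.235,0.07,-0.585,0.272,-0.282,0.09,-0.702,0.318,-0.33,0.11,-0.82,0.363,-0.3765,0.127,-0.936,0.363,-0.3765,0.127,-0.936,0.363,-0.3765,0.127,-0.936],
  jaw=105,
  grip_force=20,
)

```text
time: 1.4
tool_pos: [0.4446, -0.1485, 0.1201]
tcp_rot: [-2.498, -1.901, 0.002]
wrist_force: [0.8, -0.6, -0.7]
width: 0.588
grip_force: 0.0
```

```bash
cat >> h.py <<'E'
TH,T0=-0.2738,np.array([.46986,-.07107])
M0=np.array([[np.cos(TH),-np.sin(TH)],[np.sin(TH),np.cos(TH)]])
def rep(s):
    from scipy.spatial.transform import Rotation as Ro
    p=s["tool_pos"]; R=Ro.from_rotvec(s["tcp_rot"]).as_matrix()
    print("t",s["time"],"fix mm",((np.array(p[:2])-T0)@M0*1000).round(1),"z",round(p[2]*1000,1),"width",s["width"],"F",np.round(s["wrist_force"],2),"tau",np.round(s["torque"],2))
    print("yaw err of tool y vs fix x",np.arctan2(R[1,1],R[0,1])-TH,"toolz",R[:,2].round(4))
E
python3 - <<'E'
from h import *
from workcell import bot
rep(bot.read_state())
for n in("wrist","scene"):
    c=bot.read_camera(n); cv2.imwrite(f"pics/{n}1.png",c["pixels"])
E
```

```text
t 1.4 fix mm [ -3.4 -81.4] z 120.1 width 0.5884398628560698 F [ 0.76 -0.56 -0.73] tau [0.05 0.01 0.01]
yaw err of tool y vs fix x 0.004072745134512501 toolz [-0.0023  0.0013 -1.    ]
```

View pics/wrist1.png

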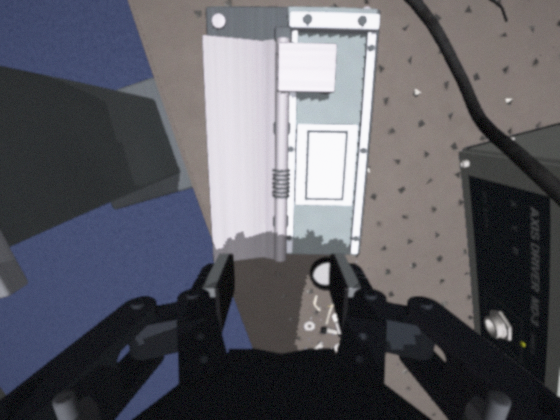

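The wrist view looks along +fixture y: carrier corners at about (298,124), (357,125), (353,206) and (296,205), fingers at (222,290) and (343,290). I'll cast these as a second measurement.

```bash
python3 - <<'E'
from h import *
from workcell import bot
c=bot.read_camera("wrist")
g=cv2.cvtColor(c["pixels"],cv2.COLOR_BGR2GRAY)
_,m=cv2.threshold(g[110:215,285:372],205,255,0)
for n in cv2.findContours(m,0,2)[0]:
    if cv2.contourArea(n)>500: print(cv2.minAreaRect(n), cv2.boxPoints(cv2.minAreaRect(n))+[285,110])
F=lambda px,z:((cast(c,px,z)[:,:2]-T0)@M0*1000).round(1)
print("carrier",F([(298,124),(357,125),(353,206),(296,205)],.028))
print("base TL",F([(207,10)],.012),"stop face R/L top",F([(366,29),(291,28)],.031),"rail end R",F([(357,254)],.025))
E
```

```text
((34.94062042236328, 52.72209548950195), (69.4759521484375, 104.76532745361328), 1.9749339818954468) [[283.41805267 213.87648773]
 [287.02850342 109.17339849]
 [356.46318817 111.56770325]
 [352.85273743 216.2707901 ]]
carrier [[ 10.9  -7.5]
 [ 53.8  -7.9]
 [ 54.9 -68.7]
 [ 10.4 -68. ]]
base TL [[-54.6  72.5]] stop face R/L top [[55.3 54.5]
 [ 5.2 54.5]] rail end R [[  62.1 -110.8]]
```

```bash
python3 - <<'E'
import cv2
i=cv2.imread("pics/wrist1.png")[0:330,170:400]
cv2.imwrite("pics/wc.png",cv2.resize(i,None,fx=1.8,fy=1.8,interpolation=cv2.INTER_CUBIC))
E
```

```text
(no output)
```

The two views agree within about 2 mm (carrier y ≈ −37, back edge ≈ −67). I'll back off 6 mm and descend to just above the pad.

Call:
play_rows(
  steps=[-0.006,0.001,0.02,-0.004,-0.006,0.001,0.045,-0.004,-0.006,0.001,0.062,-0.004,-0.006,0.001,0.062,-0.004],
)

```text
time: 2.05
tool_pos: [0.4429, -0.1575, 0.0581]
tcp_rot: [-2.5, -1.899, 0.002]
wrist_force: [-0.2, -0.1, -0.4]
width: 0.587
grip_force: 0.0
```

Call:
play_rows(
  steps=[0,0,0.003,0,0,0,0.006,0,0,0,0.009,0,0,0,0.009,0],
)

```text
time: 2.55
tool_pos: [0.4443, -0.157, 0.0502]
tcp_rot: [-2.5, -1.902, 0.0]
wrist_force: [-0.2, 0.2, -0.5]
width: 0.583
grip_force: 0.0
```

```bash
python3 - <<'E'
from h import *
from workcell import bot
rep(bot.read_state())
i=bot.read_camera("wrist")["pixels"];j=bot.read_camera("scene")["pixels"][180:300,180:350]
cv2.imwrite("pics/d1.png",np.hstack([cv2.resize(i,(400,300)),cv2.resize(j,(400,300),interpolation=2)]))
E
```

```text
t 2.55 fix mm [ -1.4 -89.7] z 50.2 width 0.583237452455572 F [-0.16  0.19 -0.46] tau [ 0.03 -0.02  0.09]
yaw err of tool y vs fix x 0.004025645183676485 toolz [-1.e-04  1.e-04 -1.e+00]
```

View pics/d1.png

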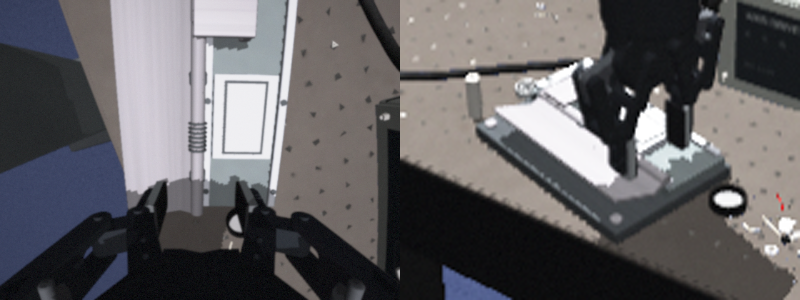

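The left finger is above the pad and the right one is in the track behind the carrier, with no contact yet. I'll keep lowering.

Call:
play_rows(
  steps=[0,0,0.002,0,0,0,0.004,0,0,0,0.006,0,0,0,0.006,0],
)

```text
time: 3.15
tool_pos: [0.4444, -0.1572, 0.0444]
tcp_rot: [-2.5, -1.902, 0.0]
wrist_force: [-1.3, 0.8, 3.5]
width: 0.592
grip_force: 1.7
```

Call:
play_rows(
  steps=[0,0,0.002,0,0,0,0.004,0,0,0,0.004,0],
)

```text
time: 3.52
tool_pos: [0.4446, -0.1572, 0.0404]
tcp_rot: [2.5, 1.902, 0.0]
wrist_force: [-1.4, 0.8, 5.0]
width: 0.585
grip_force: 2.6
```

Call:
play_rows(
  steps=[0,0,0.001,0,0,0,0.002,0,0,0,0.002,0],
)

```text
time: 3.9
tool_pos: [0.4448, -0.1573, 0.0386]
tcp_rot: [2.5, 1.902, 0.001]
wrist_force: [-1.5, 0.7, 6.5]
width: 0.586
grip_force: 3.1
```

Call:
play_rows(
  steps=[0,0,0.001,0,0,0,0.001,0],
)

```text
time: 4.15
tool_pos: [0.445, -0.1574, 0.0378]
tcp_rot: [2.5, 1.902, 0.001]
wrist_force: [-0.4, 1.2, 7.0]
width: 0.592
grip_force: 3.3
```

```bash
python3 - <<'E'
from h import *
from workcell import bot
rep(bot.read_state())
i=bot.read_camera("wrist")["pixels"];j=bot.read_camera("scene")["pixels"][180:300,180:350]
cv2.imwrite("pics/d2.png",np.hstack([cv2.resize(i,(400,300)),cv2.resize(j,(400,300),interpolation=2)]))
E
```

```text
t 4.15 fix mm [ -0.6 -89.8] z 37.8 width 0.5923348934177067 F [-0.43  1.16  6.97] tau [ 0.22  0.42 -0.02]
yaw err of tool y vs fix x 0.0037545021469853057 toolz [ 1.e-03 -3.e-04 -1.e+00]
```

View pics/d2.png

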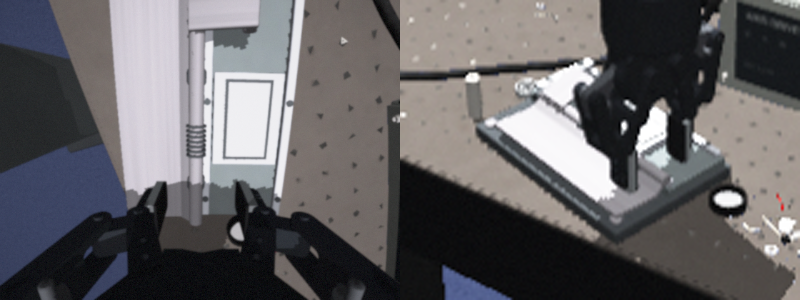

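The clip is clearly opening (7 N, pad nearly level). I'll press to the hard stop.

Call:
play_rows(
  steps=[0,0,0.001,0,0,0,0.001,0],
)

```text
time: 4.5
tool_pos: [0.4451, -0.1574, 0.0369]
tcp_rot: [2.499, 1.901, 0.001]
wrist_force: [-0.4, 0.2, 8.0]
width: 0.59
grip_force: 3.6
```

Call:
play_rows(
  steps=[0,0,0.001,0,0,0,0.001,0],
)

```text
time: 4.75
tool_pos: [0.4453, -0.1575, 0.0362]
tcp_rot: [2.499, 1.901, 0.002]
wrist_force: [-1.4, 1.7, 9.3]
width: 0.587
grip_force: 4.5
```

Call:
play_rows(
  steps=[0,0,0.001,0,0,0,0.001,0],
)

```text
time: 5.0
tool_pos: [0.4454, -0.1575, 0.0359]
tcp_rot: [2.499, 1.901, 0.001]
wrist_force: [-3.2, 2.5, 15.3]
width: 0.588
grip_force: 7.8
```

```bash
python3 - <<'E'
from h import *
from workcell import bot
rep(bot.read_state())
E
```

```text
t 5.0 fix mm [ -0.2 -89.8] z 35.9 width 0.5880737482312082 F [-3.15  2.5  15.26] tau [ 0.43  0.92 -0.04]
yaw err of tool y vs fix x 0.0036579373077728072 toolz [ 1.3e-03 -3.0e-04 -1.0e+00]
```

The clip is on the hard stop. I'll ease off slightly and push along tool +x.

Call:
play_rows(
  steps=[0.003,0,-0.0005,0,0.007,0,-0.0005,0,0.011,0,-0.0005,0,0.015,0,-0.0005,0,0.02,0,-0.0005,0,0.025,0,-0.0005,0,0.03,0,-0.0005,0,0.03,0,-0.0005,0],
)

```text
time: 6.0
tool_pos: [0.4543, -0.1301, 0.0364]
tcp_rot: [2.494, 1.901, 0.001]
wrist_force: [-2.0, -5.1, 9.0]
width: 0.587
grip_force: 4.8
```

```bash
python3 - <<'E'
from h import *
from workcell import bot
rep(bot.read_state())
i=bot.read_camera("wrist")["pixels"];j=bot.read_camera("scene")["pixels"][180:300,180:350]
cv2.imwrite("pics/d3.png",np.hstack([cv2.resize(i,(400,300)),cv2.resize(j,(400,300),interpolation=2)]))
E
```

```text
t 6.0 fix mm [  1. -61.] z 36.4 width 0.5869668556165716 F [-1.97 -5.14  9.01] tau [-0.82  0.45  0.16]
yaw err of tool y vs fix x 0.005684515416347291 toolz [ 0.0036 -0.0037 -1.    ]
```

View pics/d3.png

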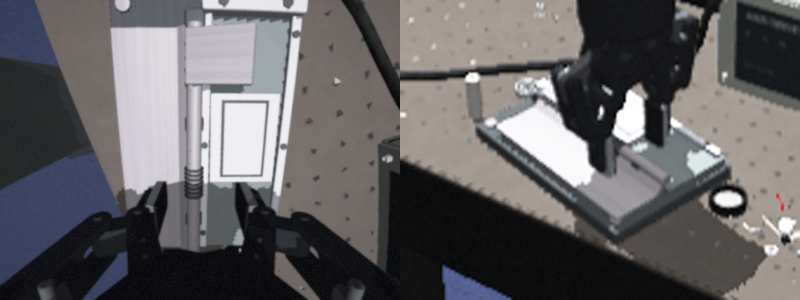

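The carrier is moving squarely with its front edge at the jaw, the clip is open and the finger is on the carrier. I'll push on.

Call:
play_rows(
  steps=[0.005,0,0,0,0.01,0,0,0,0.015,0,0,0,0.02,0,0,0,0.025,0,0,0,0.03,0,0,0,0.034,0,0,0,0.038,0,0,0,0.038,0,0,0],
)

```text
time: 7.22
tool_pos: [0.4644, -0.0934, 0.0364]
tcp_rot: [2.494, 1.902, 0.001]
wrist_force: [-1.4, -6.1, 10.0]
width: 0.588
grip_force: 5.3
```

Call:
play_rows(
  steps=[0.002,0,0,0,0.004,0,0,0,0.004,0,0,0],
)

```text
time: 7.6
tool_pos: [0.4654, -0.0899, 0.0364]
tcp_rot: [2.494, 1.902, 0.001]
wrist_force: [-1.2, -6.6, 10.6]
width: 0.585
grip_force: 5.3
```

```bash
python3 - <<'E'
from h import *
from workcell import bot
rep(bot.read_state())
i=bot.read_camera("wrist")["pixels"];j=bot.read_camera("top")["pixels"][165:265,210:343]
cv2.imwrite("pics/d4.png",np.hstack([cv2.resize(i,(400,300)),cv2.resize(j,(400,300),interpolation=2)]))
E
```

```text
t 7.6 fix mm [  0.8 -19.3] z 36.4 width 0.5854788789965044 F [-1.2  -6.64 10.58] tau [-1.09  0.61  0.18]
yaw err of tool y vs fix x 0.0058246073610631055 toolz [ 0.0034 -0.0039 -1.    ]
```

View pics/d4.png

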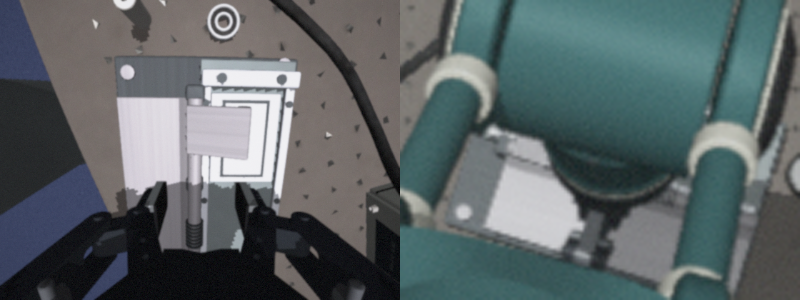

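The carrier is under the jaw, with its front edge (row ~88) almost at the stop. I'll creep until the force rises.

Call:
play_rows(
  steps=[0.001,0,0,0,0.002,0,0,0,0.002,0,0,0],
)

```text
time: 8.07
tool_pos: [0.4659, -0.088, 0.0364]
tcp_rot: [2.494, 1.902, 0.0]
wrist_force: [-2.2, -8.1, 10.1]
width: 0.589
grip_force: 5.4
```

Call:
play_rows(
  steps=[0.001,0,0,0,0.002,0,0,0,0.002,0,0,0],
)

```text
time: 8.45
tool_pos: [0.4664, -0.0862, 0.0364]
tcp_rot: [2.494, 1.902, -0.0]
wrist_force: [-3.1, -8.9, 11.4]
width: 0.59
grip_force: 5.9
```

Call:
play_rows(
  steps=[0.001,0,0,0,0.002,0,0,0,0.002,0,0,0],
)

```text
time: 8.82
tool_pos: [0.4664, -0.0857, 0.0364]
tcp_rot: [2.492, 1.901, -0.003]
wrist_force: [-4.5, -14.4, 11.8]
width: 0.586
grip_force: 9.9
```

```bash
python3 - <<'E'
from h import *
from workcell import bot
rep(bot.read_state())
i=bot.read_camera("wrist")["pixels"][70:270,250:430]
cv2.imwrite("pics/d5.png",cv2.resize(i,None,fx=3,fy=3,interpolation=2))
E
```

```text
t 8.825 fix mm [  0.7 -15. ] z 36.4 width 0.5864298261653514 F [ -4.5  -14.41  11.85] tau [-2.52  1.04 -0.01]
yaw err of tool y vs fix x 0.006419535855770708 toolz [ 0.0023 -0.0066 -1.    ]
```

View pics/d5.png

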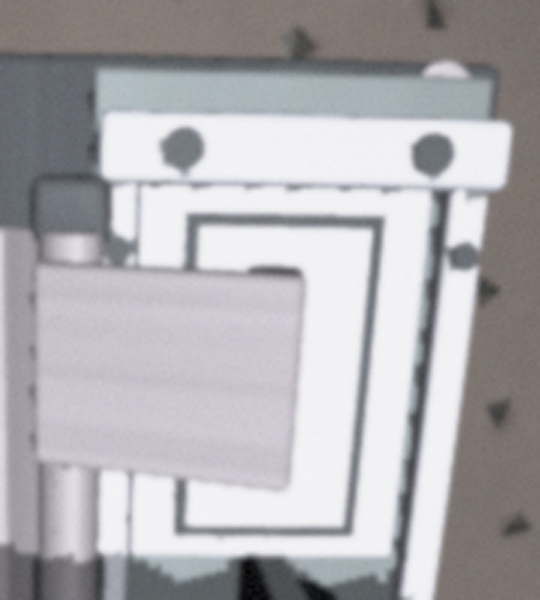

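The carrier is home: the force jumped to 14 N and the front edge is flush with the stop (crop row ~188). I'll hold briefly, then back the pusher off and lift slowly.

Call:
play_rows(
  steps=[0,0,0,0,0,0,0,0,-0.004,0,0,0,-0.008,0,0,0,-0.012,0,0,0,-0.012,0,0,0],
)

```text
time: 9.62
tool_pos: [0.4645, -0.0931, 0.0364]
tcp_rot: [2.5, 1.899, 0.007]
wrist_force: [1.0, 6.3, 10.3]
width: 0.586
grip_force: 5.1
```

Call:
play_rows(
  steps=[0,0,-0.002,0,0,0,-0.004,0,0,0,-0.006,0,0,0,-0.008,0,0,0,-0.011,0,0,0,-0.015,0,0,0,-0.025,0,0,0,-0.05,0,0,0,-0.09,0,0,0,-0.13,0],
)

```text
time: 10.88
tool_pos: [0.4617, -0.0936, 0.1663]
tcp_rot: [-2.5, -1.902, 0.0]
wrist_force: [1.1, 0.6, 0.4]
width: 0.59
grip_force: 0.0
```

Call:
play_rows(
  steps=[0,0,-0.03,0,0,0,-0.03,0,0,0,-0.03,0],
)

```text
time: 11.25
tool_pos: [0.4614, -0.0935, 0.1943]
tcp_rot: [-2.5, -1.902, 0.001]
wrist_force: [-0.9, 0.2, 0.8]
width: 0.587
grip_force: 0.0
```

```bash
python3 - <<'E'
from h import *
from workcell import bot
rep(bot.read_state())
c=bot.read_camera("wrist"); i=c["pixels"]
g=bot.read_camera("scene")["pixels"][180:300,180:350]
cv2.imwrite("pics/d6.png",np.hstack([cv2.resize(i[150:360,150:430],(400,300),interpolation=2),cv2.resize(g,(400,300),interpolation=2)]))
cv2.imwrite("pics/w6.png",i)
E
```

```text
t 11.25 fix mm [ -2.1 -23.8] z 194.3 width 0.5871479898534743 F [-0.91  0.18  0.75] tau [ 0.07  0.   -0.01]
yaw err of tool y vs fix x 0.003745415416143927 toolz [-7.e-04  2.e-04 -1.e+00]
```

View pics/d6.png

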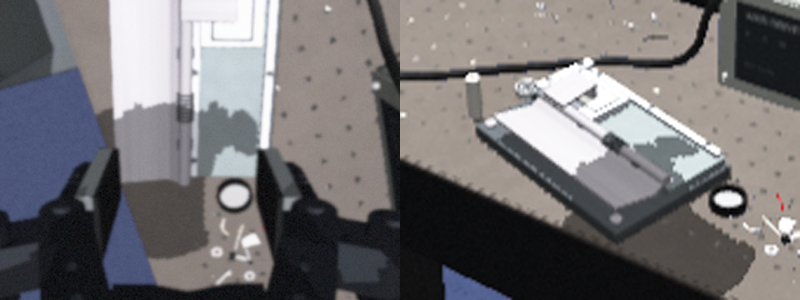

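The clip has closed on the carrier and the arm is clear; the carrier's rear edge is at about row 183, columns 290 to 337. A quick numeric check, then hand in.

```bash
python3 - <<'E'
from h import *
from workcell import bot
c=bot.read_camera("wrist"); g=cv2.cvtColor(c["pixels"],cv2.COLOR_BGR2GRAY).astype(int)
px=[]
for x in (296,304,312,320,328):
    col=g[165:200,x]; px.append((x,165+int(np.argmin(np.diff(col)))+.5))
e=(cast(c,px,.028)[:,:2]-T0)@M0*1000
print(px,e.round(1),"home rear edge should be -5")
if abs(np.median(e[:,1])+5)<4: bot.finish_job(); print("handed in")
E
```

```text
[(296, 182.5), (304, 176.5), (312, 176.5), (320, 182.5), (328, 182.5)] [[13.1 -3.3]
 [21.   2.9]
 [29.1  2.9]
 [37.4 -3.1]
 [45.5 -3.1]] home rear edge should be -5
the job is handed in; nothing more can be done
handed in
```

The carrier is home against the end stop with the clip closed on it, the arm is clear, and the job is handed in; I measured the carrier's rear edge about 2 mm from its nominal home position, and no verdict was shown.

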